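Put the price display on charge at the shop counter

TASK

Put the electronic price display that lies in the display tray on charge. It sits too low between the tray's side rails to be gripped there, so slide it along the tray until its near end overhangs the open front edge, pinch that overhanging end, lift the display out and slide it, face up, into the slot of the empty charging dock until it is fully home against the stop, then let go. Do not drop it on the counter, and leave the other display on charge and the other things on the counter where they are.

Things in the scene. Friction and masses are not known exactly. Their poses are not given: they have to be found in the camera images.
- display_center (a point): loose price display to be charged: flat white slab 120 x 58 x 8 mm, 50 to 100 g, grey screen with a red block on top; this point is its centre, half-way up; x along its length, z up out of the screen. At the start it lies flat in the tray, x along the tray's x within 0.04 rad, its near (-x) end 10 to 30 mm inside the tray's open front edge
- tray_edge (a point): display tray: fixed wooden stand 220 mm long, 76 mm wide, floor 55 mm above the counter, a 6 mm thick aluminium rail along each long side (11 mm above the floor, 64 mm clear between), both ends open, only the counter before its front. This point: middle of the open front edge (nearest the robot), at floor height; x points into the tray, away from the robot, z up
- free_dock_mouth (a point): empty charging dock (fixed, grey with black top and green light, 87 x 90 x 78 mm): level slot 62 mm wide, 12 mm high, 75 mm deep to its stop, open towards the robot. This point: middle of the mouth at slot-floor height, 60 mm up; x points into the slot, z up. A flared lip stands 11 mm out (-x) all round. Display fully home: its centre at x = 15, z = 4 mm here, 45 mm standing out
- busy_dock_mouth (a point): the other charging dock, same shape but with an orange light and already holding a display; same frame as the empty dock's. Leave it alone.
- charging_center (a point): centre of the other price display (120 x 58 x 8 mm, blue block on its screen), which is in the occupied dock and must stay there
- coin_jar: bystander: jar with a red lid, 68 mm wide, 100 mm high; origin under its centre
- tape: bystander: orange roll of tape lying flat, 90 mm across, 24 mm high; origin under its centre
- gift_box: bystander: red gift box with white lid, 60 x 90 x 64 mm; origin under its centre
- stapler: bystander: blue and black stapler, 150 x 36 x 39 mm; origin under its centre
- card_terminal: bystander: black card terminal, 165 x 78 x 25 mm; origin under its centre
Things that resemble listed ones, but are neither listed nor needed, are in the scene too. What is shaped like the part that bears display_center but black or brown is not meant.

How it is judged:
By the outcome, as a careful person would: the job done as asked, in the order asked, and still so for the second after the job is handed in, with the robot touching nothing.
It also fails if it takes over 58 s, if anything falls off the work surface, if the arm or the gripper's body presses on something with over 40 N, if the wrist force passes 120 N, or if a joint passes its speed limit or range.

ROBOT

A 6-joint arm with a two-finger parallel gripper is mounted at the origin on the work surface. World frame = base frame: x ahead of the robot, y to its left, z up, the work surface at z = 0. Lengths are in m, angles in rad, forces in N, time in s.
With the tool pointing down it reaches from about 0.35 to 0.775 m from the base axis. Payload 7.3 kg.
Tool frame: the origin (TCP) lies at the centre of the arm's flange, where the gripper is bolted on; the fingertips stand 178 mm ahead of it and the grasp point (between the pads) lies 159 mm ahead of it; z points along the fingers, y is the line along which they close (so a half turn about z gives the same grasp; the last joint's range is limited). The gripper opens to 92 mm and grips with 3 to 60 N. Pads are 19 mm wide; open, the fingers measure 130 mm over their backs; the gripper's body (75 mm by 190 mm) begins 47 mm behind the grasp point.
Start: joints at [-1.444, 0.342, 1.524, -0, 1.275, -0.146], TCP at [0.141, -0.506, 0.405] pointing down, gripper open.
Joint ranges: [-2.53, 2.53], [-0.77, 2.02], [0.04, 2.7], [-1, 4.14], [0.28, 2.66], [-3.11, 3.11]. Speed limits (rad/s): [2.57, 2.57, 3.14, 3.14, 3.14, 3.14].

INTERFACE

Orientations are given as [roll, pitch, yaw] about the fixed x, y, z axes, in that order (R = Rz(yaw) Ry(pitch) Rx(roll)).
In Python, from cell import telemetry, vision, ticket gives the robot as it stands.
- The arm moves only by the shell command python3 -m crank 'ROWS' [FORCE]. ROWS is JSON, a list of rows, each a list of 5 numbers: the gripper command: -1 is shut, 1 is fully open, values between are in proportion, then the shift along the tool's x, y, z in mm, then the turn about the tool's z in rad. In form: [[fingers, dx, dy, dz, roll], ...]. A call has 1 to 12 rows; each row is the pose to reach, as a shift and turn from the pose commanded when the call began, along the tool's axes at that moment; what a row does not reach only later rows make up. A row lasts 1/12 s, in which the tool goes at most 41.7 mm and 7.16 degrees, less where a joint would pass 70% of its speed; a pose out of reach is approached as far as the arm can. A call with a gripper value outside its range is refused whole. The fingers move at their own pace and stop on an object; FORCE is the grip in N (left out, the last holds). Time passes only in rows, so rows that repeat a pose let the fingers close. It gives the time, the measured TCP pose, the force, the opening and the grip force at its end, in the units of the state.
- telemetry.observe(): the state, without advancing time (a new reading comes with each control period).
- vision.read_camera(name): name is "scene" or "side" or "wrist"; returns (picture, depth): 384x512x3 uint8, red, green, blue; 384x512 float32, m along the optical axis (not along the pixel's ray), 0 where there is no reading.
- vision.get_calibration(name): a dict with "camera_matrix" (3x3 intrinsics, pixels), "dist" ([k1, k2, p1, p2, k3] as OpenCV has them; the pictures are not rectified), "rvec" (rotation vector, rad) and "tvec" (3), from world to camera coordinates, as OpenCV has them. Camera axes: x right, y down, z forward; pixel columns grow to the right and rows downward; lengths in m; the calibration is good to about 2 mm. A picture is of the moment at which its call begins: read the wrist's pose just before it. get_calibration takes no time and is no camera call; for the wrist camera it gives the pose at the moment of the call.
- ticket.hand_in(): hands the job in; it is judged then, once.
The state is a dict: "time": time; "qpos": joint angles; "qvel": joint speeds; "joint_efforts": joint torques, N m; "tool_pos": TCP position; "tool_rot": TCP orientation; "contact_force": force on the tool from outside, world axes, zero at the start; "torque": the same for the moment, N m; "opening": finger opening in m; "grip_force": force on a finger pad.
Only numpy, scipy, OpenCV 4.12 (cv2) and the standard library are available. Lean on these libraries where they do the work, as an engineer would, in place of code of your own. Each camera call takes 0.05 s, during which the arm holds its last target. There are 200 camera calls.

## Working session

There is one attempt and no reset: what is moved stays moved. The work goes in short steps, Python scripts to look and compute and a shell command to move; the robot and the scene stay as the last step left them, time stands still between calls to the robot, and variables do not carry over. Pictures are saved under pics/ and viewed, at most 13 in all, crops included, and the job is handed in when it is done.

```bash
mkdir -p pics; ls; python3 - <<'E'
from cell import telemetry, vision
import cv2,numpy as np
s=telemetry.observe();print({k:np.round(v,3).tolist() for k,v in s.items()})
for n in ["scene","side"]:
    im,d=vision.read_camera(n);cv2.imwrite(f"pics/{n}0.png",im[...,::-1]);np.savez(f"pics/{n}0.npz",im=im,d=d)
    c=vision.get_calibration(n);print(n,c)
E
```

```text
pics
{'time': 0.0, 'qpos': [-1.444, 0.343, 1.525, 0.0, 1.275, -0.146], 'qvel': [-0.001, -0.002, -0.003, -0.0, -0.002, 0.002], 'joint_efforts': [0.001, -43.124, -24.422, 0.072, 0.056, -0.0], 'tool_pos': [0.141, -0.505, 0.404], 'tool_rot': [-3.14, -0.0, 0.273], 'contact_force': [0.531, 0.229, -0.422], 'torque': [-0.017, 0.026, 0.025], 'grip_force': 0.0, 'opening': 0.092}
scene {'camera_matrix': array([[471.55022957,   0.        , 266.41319988],
       [  0.        , 471.55022957, 185.97273484],
       [  0.        ,   0.        ,   1.        ]]), 'dist': array([-0.08682342,  0.        ,  0.        ,  0.        ,  0.        ]), 'rvec': array([ 1.18744271,  2.51916011, -0.79968964]), 'tvec': array([ 0.38025657, -0.3145876 ,  1.47361851])}
side {'camera_matrix': array([[445.51674754,   0.        , 251.20838286],
       [  0.        , 445.51674754, 192.01294158],
       [  0.        ,   0.        ,   1.        ]]), 'dist': array([0.00170129, 0.        , 0.        , 0.        , 0.        ]), 'rvec': array([ 2.12738035, -0.1641369 ,  0.11840794]), 'tvec': array([-0.56386037,  0.09753192,  1.2743416 ])}
```

View pics/scene0.png

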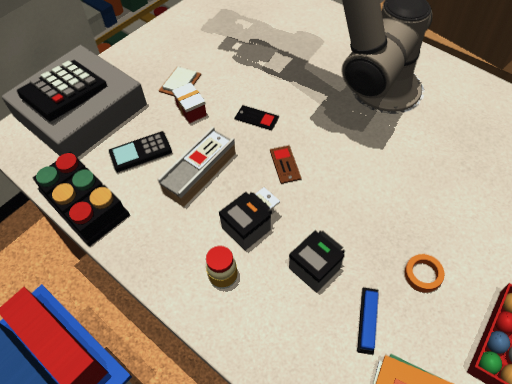

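View pics/side0.png

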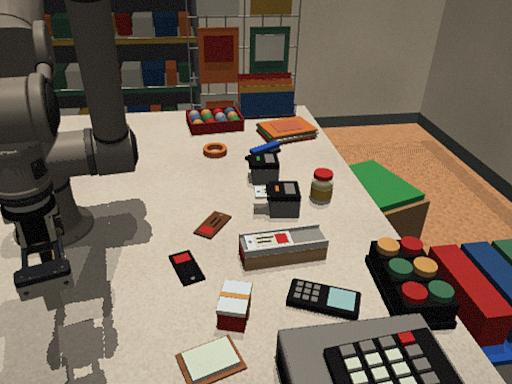

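The scene shows the tray around (198,167) with the display at its robot end (red block at (203,152)). The free dock with the green light is at (318,258), and the busy one with the orange light is at (247,218). The side view shows the tray at (283,247) and the free dock at (265,165).

```bash
cat > h.py <<'E'
import numpy as np, cv2
def cloud(d,c):
    K=c["camera_matrix"];h,w=d.shape
    u,v=np.meshgrid(np.arange(w),np.arange(h))
    p=cv2.undistortPoints(np.stack([u,v],-1).reshape(-1,1,2).astype(float),K,c["dist"]).reshape(h,w,2)
    P=np.dstack([p*d[...,None],d]); R=cv2.Rodrigues(c["rvec"])[0]
    W=(P-c["tvec"].ravel())@R; W[d==0]=np.nan
    return W
def ray(uv,c,z):
    p=cv2.undistortPoints(np.array(uv,float).reshape(-1,1,2),c["camera_matrix"],c["dist"]).reshape(-1,2)
    R=cv2.Rodrigues(c["rvec"])[0]; C=-R.T@c["tvec"].ravel()
    D=np.c_[p,np.ones(len(p))]@R
    return C+D*((z-C[2])/D[:,2])[:,None]
def rect(pts):
    (c,s,a)=cv2.minAreaRect((pts*1000).astype(np.float32)); return np.round(c,1),np.round(s,1),round(a,2)
E
python3 - <<'E'
from h import *
from cell import vision
def blob(W,u,v,r,z0,z1):
    m=np.zeros(W.shape[:2],bool); m[v-r:v+r,u-r:u+r]=1
    m&=(W[...,2]>z0)&(W[...,2]<z1); m=m.astype(np.uint8)
    n,l,st,_=cv2.connectedComponentsWithStats(m); k=1+np.argmax(st[1:,4]); return W[l==k]
for n,pos in [("scene",dict(tray=(198,167),free=(318,258),busy=(247,215))),("side",dict(tray=(283,247),free=(265,165),busy=(283,195)))]:
    f=np.load(f"pics/{n}0.npz");W=cloud(f["d"],vision.get_calibration(n))
    for k,(u,v) in pos.items():
        p=blob(W,u,v,48 if k=='tray' else 35 if n=='scene' else 22,.045,.095)
        print(n,k,len(p),'zpct',np.round(np.nanpercentile(p[:,2],[5,25,50,75,95]),4),'all',rect(p[:,:2]))
        if k!='tray':
            t=p[p[:,2]>.073];print('  top',rect(t[:,:2]),np.median(t[:,2]))
    im=f["im"].astype(int);hsv=cv2.cvtColor(f["im"],cv2.COLOR_RGB2HSV)
    red=((hsv[...,0]<8)|(hsv[...,0]>172))&(hsv[...,1]>150)&(hsv[...,2]>90)&(W[...,2]>.05)&(W[...,2]<.075)
    n2,l,st,ce=cv2.connectedComponentsWithStats(red.astype(np.uint8))
    for i in range(1,n2):
        if st[i,4]>25: print('red',ce[i],st[i,4],np.round(W[l==i].mean(0),4))
    for nm,(h0,h1) in dict(green=(45,80),orange=(8,20)).items():
        g=(hsv[...,0]>h0)&(hsv[...,0]<h1)&(hsv[...,1]>130)&(hsv[...,2]>120)&(W[...,2]>.07)&(W[...,2]<.09)
        print(nm,g.sum(),np.round(np.median(W[g],axis=0),4))
E
```

```text
scene tray 2204 zpct [0.0506 0.0549 0.0603 0.0632 0.0663] all (array([ 617.7, -218.5]), array([223.2,  81.1]), 3.25)
scene free 1851 zpct [0.054  0.0756 0.0776 0.0791 0.0809] all (array([641.9, 193.1]), array([ 92.3, 100.8]), 84.5)
  top (array([641.7, 192.9]), array([ 91.7, 100.4]), 84.31) 0.07800760197542891
scene busy 1887 zpct [0.0537 0.07   0.0771 0.0789 0.081 ] all (array([646.,  -2.]), array([ 94.2, 135.4]), 82.66)
  top (array([656.5,  -3.6]), array([ 93.1, 113.3]), 81.97) 0.0781967833647657
red [197.74380165 156.98347107] 121 [ 0.6113 -0.2205  0.0626]
red [507.15929204 318.61946903] 113 [0.503  0.6016 0.0533]
green 43 [0.6239 0.1943 0.079 ]
orange 646 [ 0.8802 -0.3267  0.086 ]
side tray 2026 zpct [0.0488 0.0532 0.0595 0.0619 0.0646] all (array([ 617.7, -219.7]), array([221.6,  85. ]), 3.12)
side free 583 zpct [0.0498 0.0633 0.0736 0.0752 0.0776] all (array([642.3, 188. ]), array([98.7, 98.8]), 85.32)
  top (array([642.3, 188.9]), array([92.6, 98.2]), 84.92) 0.0750662490731981
side busy 848 zpct [0.0493 0.065  0.0739 0.0757 0.0773] all (array([656.8,  -8.7]), array([ 95.9, 115.2]), 79.85)
  top (array([663.9,  -9.8]), array([91. , 98.4]), 83.91) 0.07558506510173452
red [281.02083333 237.79166667] 96 [ 0.6119 -0.2198  0.0615]
green 9 [0.6247 0.1977 0.0755]
orange 520 [ 0.8945 -0.3719  0.084 ]
```

```bash
cat >> h.py <<'E'
def go(x,y,z,yaw):  # world TCP target (m) -> tool shifts
    from cell import telemetry; from scipy.spatial.transform import Rotation as Ro
    s=telemetry.observe(); R=Ro.from_euler('xyz',s["tool_rot"]); d=R.inv().apply(np.array([x,y,z])-s["tool_pos"])*1000
    a=(s["tool_rot"][2]-yaw+np.pi)%(2*np.pi)-np.pi
    print("shift",np.round(d,1),"roll",round(a,3))
E
python3 -c "
from h import *
go(.56,-.222,.40,.056)"
```

```text
shift [ 479.4 -160.2    4.4] roll 0.217
```

```bash
python3 -m crank '[[-1,480,-160,5,0.217],[-1,480,-160,5,0.217],[-1,480,-160,5,0.217],[-1,480,-160,5,0.217],[-1,480,-160,5,0.217],[-1,480,-160,5,0.217],[-1,480,-160,5,0.217],[-1,480,-160,5,0.217],[-1,480,-160,5,0.217],[-1,480,-160,5,0.217],[-1,480,-160,5,0.217],[-1,480,-160,5,0.217]]' 20; python3 -m crank '[[-1,0,0,0,0],[-1,0,0,0,0]]'
python3 - <<'E'
from h import *
from cell import vision,telemetry
s=telemetry.observe();print(s["time"],s["tool_pos"],s["tool_rot"])
c=vision.get_calibration("wrist");im,d=vision.read_camera("wrist");cv2.imwrite("pics/w1.png",im[...,::-1]);np.savez("pics/w1.npz",im=im,d=d,**c)
R=cv2.Rodrigues(c["rvec"])[0];print(-R.T@c["tvec"].ravel(),R[2])
E
```

```text
time: 1.1
tool_pos: [0.5544, -0.2257, 0.3994]
tool_rot: [-3.141, 0.001, 0.056]
contact_force: [-0.0, -0.8, 0.8]
opening: 0.0163
grip_force: 0.0
time: 1.27
tool_pos: [0.5544, -0.2255, 0.3987]
tool_rot: [-3.141, 0.001, 0.06]
contact_force: [0.2, -0.8, -0.0]
opening: 0.0034
grip_force: 0.0
1.2667 [ 0.55439426 -0.22551688  0.39866746] [-3.14078560e+00  1.43882775e-03  5.97661666e-02]
[ 0.63387009 -0.22146299  0.37874618] [-0.29298457 -0.01655305 -0.95597387]
```

View pics/w1.png

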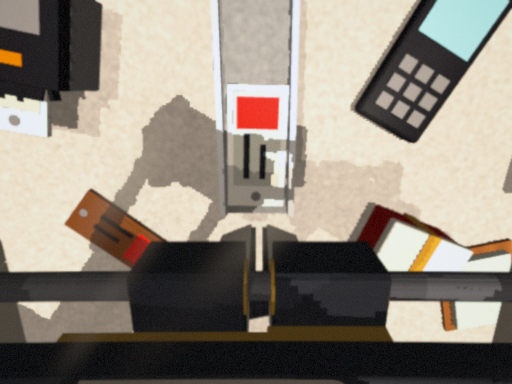

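The wrist view shows the tray between columns 213 and 298, with its front edge at about row 210. The display's far end is at about row 84 and its red block is at (258,113).

```bash
python3 - <<'E'
from h import *
f=np.load("pics/w1.npz");c={k:f[k] for k in("camera_matrix","dist","rvec","tvec")}
W=cloud(f["d"],c)
m=((W[...,2]>.048)&(W[...,2]<.075)).astype(np.uint8);m[:, :200]=0;m[:,310:]=0;m[222:]=0
n,l,st,_=cv2.connectedComponentsWithStats(m);k=1+np.argmax(st[1:,4]);p=W[l==k]
print("tray",rect(p[:,:2]),p[:,0].min())
v=np.where(l==k);print(v[0].max(),v[1].min(),v[1].max())
for r in (60,150,190):
    q=W[r,205:306];qq=q[(q[:,2]>.045)];print(r,np.round(qq[[0,-1]]*1000,1))
print("display far",ray([(235,85),(258,84),(284,85)],c,.063).round(4).tolist())
hsv=cv2.cvtColor(f["im"],cv2.COLOR_RGB2HSV)
red=((hsv[...,0]<8)|(hsv[...,0]>172))&(hsv[...,1]>180)&(hsv[...,2]>120);red[:90]=0;red[135:]=0;red[:,:220]=0;red[:,300:]=0
ys,xs=np.where(red);P=ray(np.c_[xs,ys],c,.063);print("red",rect(P[:,:2]))
I=cv2.resize(f["im"][70:230,200:310,::-1],None,fx=5,fy=3.7,interpolation=cv2.INTER_CUBIC);cv2.imwrite("pics/w1c.png",I)
E
```

```text
tray (array([ 607.1, -219.7]), array([201.2,  76.1]), 3.82) 0.5049625020989494
216 211 299
60 [[ 655.  -179.    67.5]
 [ 659.6 -253.9   66.2]]
150 [[ 573.7 -184.    64.7]
 [ 578.7 -258.7   67.3]]
190 [[ 533.1 -187.    65.6]
 [ 537.7 -261.7   65.5]]
display far [[0.6351, -0.1991, 0.063], [0.6372, -0.2203, 0.063], [0.6378, -0.2443, 0.063]]
red (array([ 611.4, -221.2]), array([26.8, 37.3]), 3.47)
```

View pics/w1c.png

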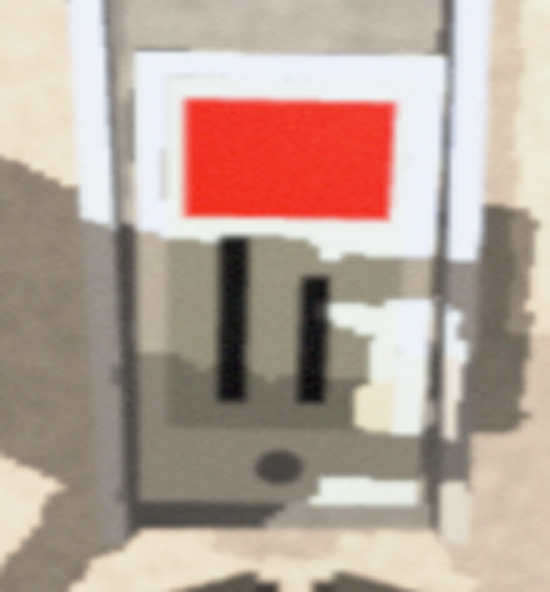

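```bash
python3 -c "
from h import *
go(.667,-.2158,.2365,.062)"
```

```text
shift [114.4  -4.2 162.2] roll -0.004
```

```bash
python3 -m crank '[[-1,114,-4,0,-0.004],[-1,114,-4,0,-0.004],[-1,114,-4,0,-0.004],[-1,114,-4,0,-0.004],[-1,114,-4,40,-0.004],[-1,114,-4,80,-0.004],[-1,114,-4,110,-0.004],[-1,114,-4,125,-0.004],[-1,114,-4,125,-0.004]]'; python3 -c "
from h import *
go(.667,-.2158,.2365,.062)"
```

```text
time: 2.07
tool_pos: [0.6642, -0.2181, 0.2698]
tool_rot: [-3.138, 0.009, 0.058]
contact_force: [-0.7, -0.1, -0.6]
opening: 0.0005
grip_force: 0.0
shift [ 3.2 -2.  33.3] roll -0.004
```

```bash
python3 -m crank '[[-1,3,-2,15,-0.004],[-1,3,-2,27,-0.004],[-1,3,-2,33,-0.004],[-1,3,-2,33,-0.004]]'; python3 -c "
from h import *
go(.667,-.2158,.2365,.062)"
```

```text
time: 2.4
tool_pos: [0.6687, -0.2153, 0.2409]
tool_rot: [-3.141, 0.002, 0.063]
contact_force: [-0.1, 0.2, -0.5]
opening: 0.0002
grip_force: 0.0
shift [-1.7  0.4  4.4] roll 0.001
```

```bash
python3 -m crank '[[-1,0,0,2,0],[-1,-8,0,3,0],[-1,-16,0,3,0],[-1,-22,0,3,0],[-1,-28,0,3,0],[-1,-34,0,3,0],[-1,-40,0,3,0],[-1,-46,0,3,0],[-1,-51,0,3,0],[-1,-55,0,3,0],[-1,-58,0,3,0],[-1,-58,0,3,0]]'
python3 - <<'E'
from h import *
from cell import vision,telemetry
s=telemetry.observe();print(s["time"],s["tool_pos"],s["tool_rot"])
c=vision.get_calibration("side");im,d=vision.read_camera("side");np.savez("pics/s2.npz",im=im,d=d,**c)
a=cv2.resize(im[200:290,210:350,::-1],None,fx=4,fy=4)
im,d=vision.read_camera("scene");b=cv2.resize(im[120:210,145:285,::-1],None,fx=4,fy=4)
cv2.imwrite("pics/s2.png",cv2.resize(np.vstack([a,b]),None,fx=.8,fy=.8))
E
```

```text
time: 3.4
tool_pos: [0.611, -0.2186, 0.2388]
tool_rot: [-3.141, 0.001, 0.064]
contact_force: [0.5, -0.3, 0.8]
opening: 0.0005
grip_force: 0.0
3.4 [ 0.61102813 -0.21860829  0.23879078] [-3.14145361e+00  6.66688006e-04  6.35550615e-02]
```

View pics/s2.png

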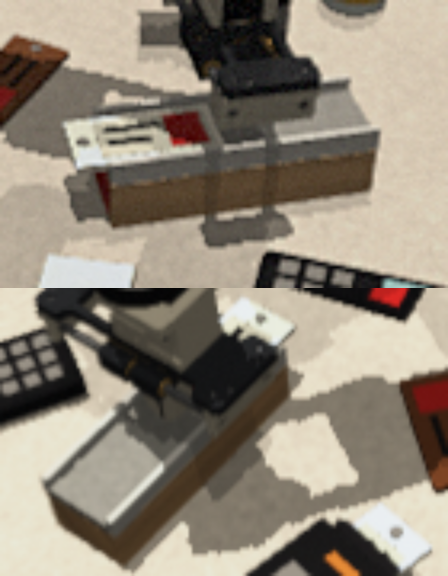

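The display's near end now overhangs the tray front, with corners at about (64,122) and (78,166) in the crop, which is (230,238) and (234,252) in the side image.

```bash
python3 - <<'E'
from h import *
f=np.load("pics/s2.npz");c={k:f[k] for k in("camera_matrix","dist","rvec","tvec")}
print(ray([(230,238),(234.4,252)],c,.063).round(4).tolist())
W=cloud(f["d"],c);im=f["im"].astype(int)
m=(W[...,2]>.05)&(W[...,2]<.075)&(W[...,0]<.52)&(W[...,0]>.43)&(W[...,1]<-.17)&(W[...,1]>-.28)
print(m.sum(),rect(W[m][:,:2]),W[m].min(0),np.median(W[m][:,2]))
go(.650,-.2165,.40,.062)
E
```

```text
[[0.4813, -0.2044, 0.063], [0.4851, -0.261, 0.063]]
294 (array([ 500.1, -227.8]), array([39.6, 81.1]), 0.05) [ 0.4802798  -0.26835669  0.05000779] 0.060901454084134145
shift [  38.5    0.4 -161.4] roll 0.002
```

```bash
python3 -m crank '[[-1,-3,0,0,0],[-1,-6,0,0,0],[-1,-6,0,0,0],[-1,2,0,0,0],[-1,6,0,-20,0],[-1,6,0,-55,0],[-1,6,0,-95,0],[-1,6,0,-110,0],[-1,6,0,-110,0]]'
python3 -c "
from h import *
go(.47,-.2275,.34,.062)"
```

```text
time: 4.25
tool_pos: [0.6188, -0.2183, 0.3544]
tool_rot: [3.137, -0.009, 0.064]
contact_force: [0.3, -0.9, 0.2]
opening: 0.0007
grip_force: 0.0
shift [-149.2   -0.4   13.1] roll 0.002
```

```bash
python3 -m crank '[[1,-150,0,10,0.002],[1,-150,0,10,0.002],[1,-150,0,10,0.002],[1,-150,0,10,0.002],[1,-150,0,10,0.002],[1,-150,0,10,0.002]]'
python3 - <<'E'
from h import *
from cell import vision,telemetry
s=telemetry.observe();print(s["time"],s["tool_pos"],s["tool_rot"],s["opening"])
c=vision.get_calibration("wrist");im,d=vision.read_camera("wrist");cv2.imwrite("pics/w3.png",im[...,::-1]);np.savez("pics/w3.npz",im=im,d=d,**c)
E
```

```text
time: 4.75
tool_pos: [0.4673, -0.2279, 0.3385]
tool_rot: [-3.141, 0.001, 0.06]
contact_force: [0.5, -0.9, 0.7]
opening: 0.0359
grip_force: 0.0
4.75 [ 0.46728156 -0.22786739  0.33849936] [-3.14110001e+00  5.37153820e-04  6.02881428e-02] 0.035928220923680344
```

View pics/w3.png

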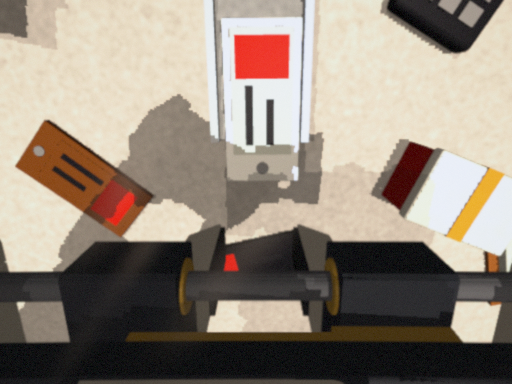

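The display's near end is at row 180, columns 226 to 299. The tray rails end at about row 141 and the display's far end is at row 18.

```bash
python3 - <<'E'
from h import *
f=np.load("pics/w3.npz");c={k:f[k] for k in("camera_matrix","dist","rvec","tvec")}
P=ray([(226,180),(298.5,180.5),(222,18.5),(301.5,18)],c,.063);print(P.round(4).tolist())
print("near mid",(P[0]+P[1])/2,"far mid",(P[2]+P[3])/2)
print("rail ends",ray([(213,141),(309,143)],c,.066).round(4).tolist())
W=cloud(f["d"],c);m=(W[...,2]>.055)&(W[...,2]<.07)&(W[...,0]>.44)&(W[...,0]<.50)&(W[...,1]>-.275)&(W[...,1]<-.18);m[184:]=0
print(rect(W[m][:,:2]),np.median(W[m],axis=0),W[m].min(0))
n=(P[0]+P[1])/2;fa=(P[2]+P[3])/2;print("yaw",np.arctan2(*(fa-n)[[1,0]]))
E
```

```text
[[0.4737, -0.2012, 0.063], [0.4769, -0.2604, 0.063], [0.5919, -0.1948, 0.063], [0.5956, -0.2508, 0.063]]
near mid [ 0.47528512 -0.23082735  0.063     ] far mid [ 0.59373635 -0.22282647  0.063     ]
rail ends [[0.5054, -0.1904, 0.066], [0.5085, -0.2652, 0.066]]
(array([ 487.9, -229.7]), array([26.5, 58.1]), 2.24) [ 0.48791245 -0.22833263  0.06317401] [ 0.47357251 -0.25911262  0.06085083]
yaw 0.06744326439058988
```

```bash
python3 -c "
from h import *
go(.488,-.2297,.218,.065)"
```

```text
shift [ 19.5   2.9 120.7] roll -0.004
```

```bash
python3 -m crank '[[1,20,3,0,-0.004],[1,20,3,0,-0.004],[1,20,3,0,-0.004],[1,20,3,0,-0.004],[1,20,3,0,-0.004],[1,20,3,35,-0.004],[1,20,3,70,-0.004],[1,20,3,95,-0.004],[1,20,3,112,-0.004],[1,20,3,120,-0.004],[1,20,3,120,-0.004]]'; python3 -c "
from h import *
go(.488,-.2297,.218,.065)"
```

```text
time: 5.72
tool_pos: [0.4875, -0.2292, 0.2172]
tool_rot: [-3.14, 0.003, 0.066]
contact_force: [-0.7, 0.8, 0.9]
opening: 0.0916
grip_force: 0.0
shift [ 0.5  0.6 -0.8] roll 0.001
```

```bash
python3 -m crank '[[-1,0,0,0,0],[-1,0,0,0,0],[-1,0,0,0,0],[-1,0,0,0,0],[-1,0,0,0,0],[-1,0,0,0,0],[-1,0,0,0,0],[-1,0,0,0,0]]' 40; python3 -c "
from h import *
go(.488,-.2297,.36,.065)"
```

```text
time: 6.38
tool_pos: [0.4881, -0.2295, 0.2193]
tool_rot: [3.141, -0.001, 0.066]
contact_force: [0.0, -0.2, 4.1]
opening: 0.0575
grip_force: 40.0
shift [  -0.     0.2 -140.7] roll 0.001
```

```bash
python3 -m crank '[[-1,0,0,-8,0],[-1,0,0,-25,0],[-1,0,0,-50,0],[-1,0,0,-80,0],[-1,0,0,-100,0],[-1,0,0,-110,0],[-1,0,0,-110,0]]'; python3 - <<'E'
from h import *
from cell import vision
c=vision.get_calibration("side");im,d=vision.read_camera("side")
cv2.imwrite("pics/s4.png",cv2.resize(im[150:290,170:370,::-1],None,fx=4,fy=4))
W=cloud(d,c);m=(W[...,0]>.46)&(W[...,0]<.62)&(W[...,1]<-.18)&(W[...,1]>-.28)&(W[...,2]>.13)&(W[...,2]<.20)
h=cv2.cvtColor(im,cv2.COLOR_RGB2HSV)
red=((h[...,0]<8)|(h[...,0]>172))&(h[...,1]>150)&m
print("red",red.sum(),np.median(W[red],axis=0))
p=W[m&(W[...,0]>.51)]; print(len(p),np.linalg.lstsq(np.c_[p[:,:2]-[.55,-.225],np.ones(len(p))],p[:,2],rcond=None)[0])
go(.46,.208,.36,-.093)
E
```

```text
time: 6.97
tool_pos: [0.4883, -0.2296, 0.3312]
tool_rot: [3.139, -0.004, 0.066]
contact_force: [-0.0, 0.0, -0.8]
opening: 0.0574
grip_force: 40.0
red 94 [ 0.569672   -0.22364324  0.17317904]
352 [0.00969851 0.04458103 0.17213243]
shift [   0.9 -438.3  -31.1] roll 0.159
```

View pics/s4.png

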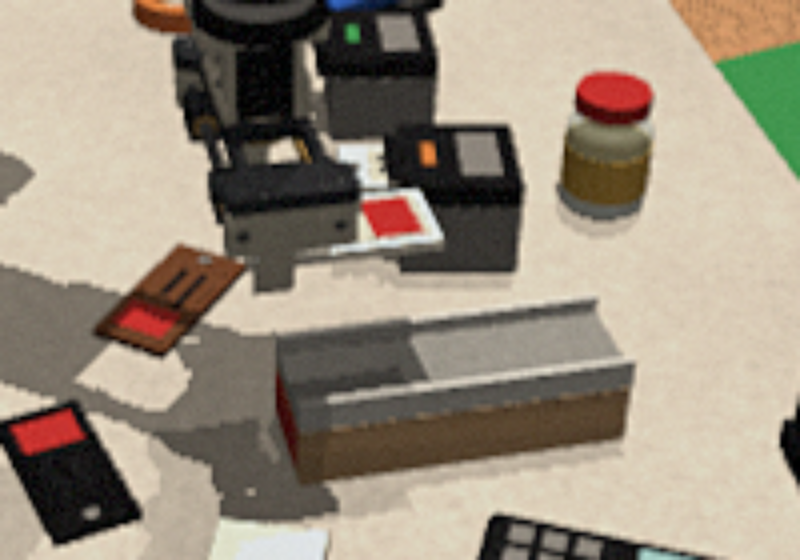

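The display is held level by its near end, clear of the tray, with its red block at (392,215) in the crop.

```bash
python3 -m crank '[[-1,0,-25,0,0.01],[-1,0,-60,-5,0.03],[-1,0,-100,-10,0.05],[-1,0,-140,-15,0.07],[-1,0,-180,-15,0.09],[-1,0,-220,-15,0.11],[-1,0,-260,-15,0.13],[-1,0,-300,-15,0.15],[-1,0,-340,-15,0.159],[-1,0,-380,-15,0.159],[-1,0,-415,-15,0.159],[-1,0,-438,-15,0.159]]'; python3 -m crank '[[-1,0,0,0,0],[-1,0,0,0,0],[-1,0,0,0,0]]'
python3 - <<'E'
from h import *
from cell import vision,telemetry
c=vision.get_calibration("wrist");im,d=vision.read_camera("wrist");cv2.imwrite("pics/w5.png",im[...,::-1]);np.savez("pics/w5.npz",im=im,d=d,**c)
W=cloud(d,c)
m=((W[...,2]>.07)&(W[...,2]<.088)).astype(np.uint8)
n,l,st,ce=cv2.connectedComponentsWithStats(m)
for k in range(1,n):
    if st[k,4]>800:
        p=W[l==k];print(st[k],rect(p[:,:2]),np.median(p[:,2]))
E
```

```text
time: 8.02
tool_pos: [0.4581, 0.2105, 0.3418]
tool_rot: [3.141, 0.004, -0.091]
contact_force: [-0.1, -0.4, -0.9]
opening: 0.0573
grip_force: 40.0
time: 8.27
tool_pos: [0.459, 0.2071, 0.3424]
tool_rot: [3.14, 0.003, -0.093]
contact_force: [-0.5, 0.0, -1.4]
opening: 0.0573
grip_force: 40.0
```

View pics/w5.png

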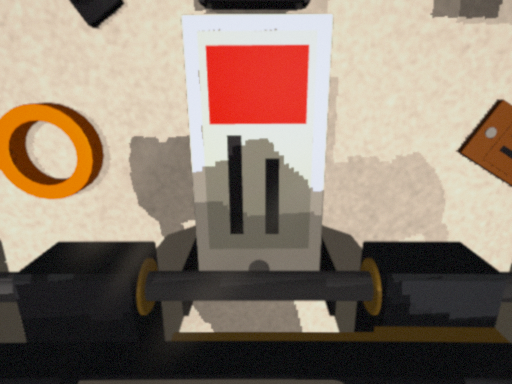

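The held display fills columns 183 to 331. Only the dock lip shows, at the top (row 5, columns 200 to 310), so I'll step aside to see the dock.

```bash
python3 -m crank '[[-1,25,-28,-5,0],[-1,50,-56,-10,0],[-1,75,-84,-15,0],[-1,90,-100,-20,0],[-1,90,-100,-20,0],[-1,90,-100,-20,0]]'
python3 - <<'E'
from h import *
from cell import vision,telemetry
c=vision.get_calibration("wrist");im,d=vision.read_camera("wrist");cv2.imwrite("pics/w6.png",im[...,::-1]);np.savez("pics/w6.npz",im=im,d=d,**c)
W=cloud(d,c)
m=((W[...,2]>.066)&(W[...,2]<.09)).astype(np.uint8)
n,l,st,ce=cv2.connectedComponentsWithStats(m)
for k in range(1,n):
    if st[k,4]>800:
        p=W[l==k];print(st[k],rect(p[:,:2]),np.median(p[:,2]))
E
```

```text
time: 8.82
tool_pos: [0.5589, 0.2978, 0.3627]
tool_rot: [3.141, 0.001, -0.094]
contact_force: [-0.1, 0.5, -1.0]
opening: 0.0576
grip_force: 40.0
[  327     0   129   136 15245] (array([641.5, 192.4]), array([90.5, 98.6]), 84.76) 0.07827095752889932
```

View pics/w6.png

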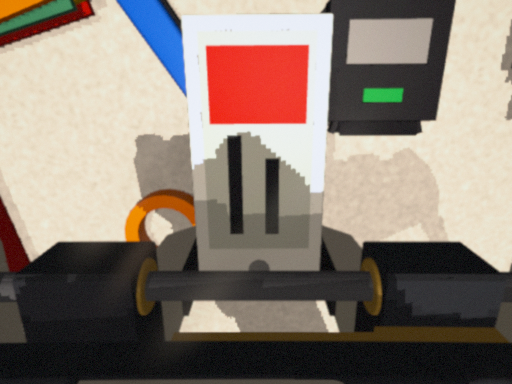

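The free dock is fully visible at columns 327 to 455, rows 0 to 135, with its lip at rows 120 to 135. I'll check the lip's centring against the body.

```bash
python3 - <<'E'
from h import *
f=np.load("pics/w6.npz");c={k:f[k] for k in("camera_matrix","dist","rvec","tvec")};W=cloud(f["d"],c)
a=-.0915;ex=np.array([np.cos(a),np.sin(a)]);ey=np.array([-ex[1],ex[0]]);C=np.array([.6415,.1924])
q=W[:160,322:470]; L=np.dstack([(q[...,:2]-C)@ex*1000,(q[...,:2]-C)@ey*1000,q[...,2]*1000])
for r in range(5,140,9):
    s=L[r];k=s[:,2]>66
    if k.any(): t=s[k];print(r,"x %.1f z %.1f y %.1f..%.1f"%(np.median(t[:,0]),np.median(t[:,2]),t[:,1].min(),t[:,1].max()),"cols",322+np.where(k)[0][[0,-1]])
b=(L[...,2]>40)
for r in(124,128,131,134):print(r,[tuple(np.round(L[r,i])) for i in range(0,148,8)])
hsv=cv2.cvtColor(f["im"],cv2.COLOR_RGB2HSV)
g=(hsv[...,0]>45)&(hsv[...,0]<80)&(hsv[...,1]>130)&(hsv[...,2]>120);g[:,:340]=0
P=ray(np.argwhere(g)[:,::-1],c,.078);print("green",(np.array(rect(P[:,:2])[0])/1000-C)@np.c_[ex,ey]*1000)
E
```

```text
5 x 44.2 z 78.3 y -44.0..44.8 cols [328 454]
14 x 38.3 z 78.3 y -44.8..72.5 cols [322 453]
23 x 32.4 z 78.7 y -44.0..72.4 cols [322 451]
32 x 26.5 z 78.8 y -44.4..72.1 cols [322 450]
41 x 20.5 z 78.5 y -44.1..71.8 cols [322 448]
50 x 14.3 z 78.7 y -43.6..71.8 cols [322 446]
59 x 8.1 z 78.6 y -43.9..71.6 cols [322 445]
68 x 1.8 z 78.1 y -44.1..71.3 cols [322 444]
77 x -4.7 z 78.2 y -43.7..71.4 cols [322 442]
86 x -11.2 z 78.1 y -43.9..70.9 cols [322 441]
95 x -17.8 z 78.6 y -43.8..70.9 cols [322 439]
104 x -24.6 z 78.5 y -44.1..70.7 cols [322 438]
113 x -31.5 z 78.2 y -44.4..70.3 cols [322 437]
122 x -38.8 z 75.2 y -35.7..70.2 cols [322 420]
131 x -45.8 z 77.5 y -37.2..70.0 cols [322 421]
124 [(np.float64(-27.0), np.float64(70.0), np.float64(205.0)), (np.float64(-41.0), np.float64(37.0), np.float64(66.0)), (np.float64(-42.0), np.float64(28.0), np.float64(59.0)), (np.float64(-40.0), np.float64(26.0), np.float64(75.0)), (np.float64(-40.0), np.float64(19.0), np.float64(74.0)), (np.float64(-40.0), np.float64(13.0), np.float64(77.0)), (np.float64(-40.0), np.float64(7.0), np.float64(76.0)),
[... 3306 characters left out ...]
at64(-0.0), np.float64(78.0)), (np.float64(-48.0), np.float64(-6.0), np.float64(79.0)), (np.float64(-48.0), np.float64(-13.0), np.float64(78.0)), (np.float64(-48.0), np.float64(-19.0), np.float64(78.0)), (np.float64(-48.0), np.float64(-26.0), np.float64(78.0)), (np.float64(-59.0), np.float64(-70.0), np.float64(0.0)), (np.float64(-59.0), np.float64(-79.0), np.float64(-1.0)), (np.float64(-59.0), np.float64(-87.0), np.float64(-1.0)), (np.float64(-59.0), np.float64(-96.0), np.float64(-1.0)), (np.float64(-59.0), np.float64(-102.0), np.float64(1.0)), (np.float64(-59.0), np.float64(-111.0), np.float64(1.0)), (np.float64(-59.0), np.float64(-119.0), np.float64(0.0))]
green [-17.46427079  -0.09615416]
```

```bash
python3 - <<'E'
from h import *
from cell import telemetry
from scipy.spatial.transform import Rotation as Ro
s=telemetry.observe();R=Ro.from_euler('xyz',s["tool_rot"]).as_matrix();T=s["tool_pos"]
f=np.load("pics/w6.npz");c={k:f[k] for k in("camera_matrix","dist","rvec","tvec")};W=cloud(f["d"],c)
p=W[20:225:3,205:318:3].reshape(-1,3);p=p[~np.isnan(p[:,2])];t=(p-T)@R*1000
k=np.abs(t[:,2]-156)<8;t=t[k]
print("plane (tool mm): slope x,y, z0",np.linalg.lstsq(np.c_[t[:,:2]-[50,0],np.ones(len(t))],t[:,2],rcond=None)[0])
g=cv2.cvtColor(f["im"],cv2.COLOR_RGB2GRAY).astype(int)
print("row17 edges",[ (x,g[17+30,x]) for x in list(range(178,192))+list(range(325,338))])
print("col250 far",[(y,g[y,250]) for y in range(8,22)])
Q=(ray([(184,15),(331.5,15),(196.5,235),(321.5,235)],c,T[2]-.1555)-T)@R*1000;print(Q.round(1))
# target TCP pre-insert
a=-.0915;ex=np.array([np.cos(a),np.sin(a)]);M=np.array([.6039,.1959]);print("mouth",M)
E
```

```text
plane (tool mm): slope x,y, z0 [3.36378934e-03 5.50538113e-03 1.56051497e+02]
row17 edges [(178, np.int64(111)), (179, np.int64(114)), (180, np.int64(110)), (181, np.int64(116)), (182, np.int64(139)), (183, np.int64(189)), (184, np.int64(231)), (185, np.int64(238)), (186, np.int64(239)), (187, np.int64(239)), (188, np.int64(238)), (189, np.int64(239)), (190, np.int64(239)), (191, np.int64(239)), (325, np.int64(239)), (326, np.int64(238)), (327, np.int64(239)), (328, np.int64(239)), (329, np.int64(237)), (330, np.int64(230)), (331, np.int64(189)), (332, np.int64(106)), (333, np.int64(63)), (334, np.int64(56)), (335, np.int64(55)), (336, np.int64(52)), (337, np.int64(57))]
col250 far [(8, np.int64(225)), (9, np.int64(224)), (10, np.int64(221)), (11, np.int64(221)), (12, np.int64(219)), (13, np.int64(212)), (14, np.int64(227)), (15, np.int64(235)), (16, np.int64(237)), (17, np.int64(238)), (18, np.int64(238)), (19, np.int64(239)), (20, np.int64(238)), (21, np.int64(236))]
[[106.5 -27.8 155.2]
 [106.5  27.2 155.3]
 [ 16.5 -28.3 155.4]
 [ 16.5  28.8 155.5]]
mouth [0.6039 0.1959]
```

```bash
python3 -c "
from h import *
go(.4715,.2081,.226,-.0915)"
```

```text
shift [-77.6  96.9 137. ] roll -0.003
```

```bash
python3 -m crank '[[-1,-26,32,0,0],[-1,-52,64,0,0],[-1,-78,90,0,0],[-1,-78,97,0,-0.003],[-1,-78,97,20,-0.003],[-1,-78,97,50,-0.003],[-1,-78,97,80,-0.003],[-1,-78,97,110,-0.003],[-1,-78,97,128,-0.003],[-1,-78,97,137,-0.003],[-1,-78,97,137,-0.003],[-1,-78,97,137,-0.003]]';  python3 - <<'E'
from h import *
go(.4715,.2081,.226,-.0915)
from cell import vision
im,d=vision.read_camera("side");a=cv2.resize(im[130:215,190:310,::-1],None,fx=5,fy=5);cv2.imwrite("pics/s7.png",a)
E
```

```text
time: 9.87
tool_pos: [0.4715, 0.209, 0.2274]
tool_rot: [3.142, -0.0, -0.091]
contact_force: [1.4, 0.4, -0.6]
opening: 0.0572
grip_force: 40.0
shift [0.1 0.9 1.4] roll 0.001
```

View pics/s7.png

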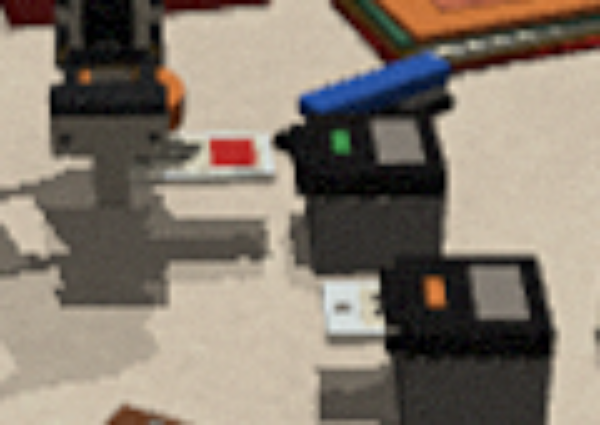

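The display is lined up level in front of the free dock's slot. Its far end is at (272,165) and the dock lip is at (285,140).

```bash
python3 -m crank '[[-1,4,1,1,0],[-1,9,1,1,0],[-1,14,1,1,0],[-1,19,1,1,0],[-1,24,1,1,0],[-1,29,1,1,0],[-1,34,1,1,0],[-1,39,1,1,0],[-1,43,1,1,0],[-1,45,1,1,0]]'; python3 -c "
from h import *
go(.6039-.032*.9958,.1959+.032*.0914,.226,-.0915)"
```

```text
time: 10.75
tool_pos: [0.5168, 0.2043, 0.2257]
tool_rot: [3.142, -0.0, -0.09]
contact_force: [-0.1, 0.0, -1.5]
opening: 0.0572
grip_force: 40.0
shift [55.5  0.5 -0.3] roll 0.001
```

```bash
python3 -m crank '[[-1,5,0.5,0,0],[-1,11,0.5,0,0],[-1,17,0.5,0,0],[-1,23,0.5,0,0],[-1,29,0.5,0,0],[-1,35,0.5,0,0],[-1,41,0.5,0,0],[-1,46,0.5,0,0],[-1,50,0.5,0,0],[-1,50,0.5,0,0]]'; python3 -c "
from h import *
go(.6039-.032*.9958,.1959+.032*.0914,.226,-.0915)"
```

```text
time: 11.58
tool_pos: [0.5667, 0.1993, 0.2258]
tool_rot: [-3.142, -0.001, -0.091]
contact_force: [-0.1, -0.8, -0.8]
opening: 0.0571
grip_force: 40.0
shift [ 5.4 -0.1 -0.2] roll 0.001
```

Creep to the stop and watch the force.

```bash
python3 -m crank '[[-1,1.5,0,0,0],[-1,3,0,0,0],[-1,4,0,0,0],[-1,5,0,0,0]]'; python3 -m crank '[[-1,0.5,0,0,0],[-1,1,0,0,0]]';python3 -m crank '[[-1,0.5,0,0,0],[-1,1,0,0,0]]'
```

```text
time: 11.92
tool_pos: [0.5709, 0.199, 0.2258]
tool_rot: [3.141, 0.0, -0.09]
contact_force: [0.1, 0.1, -0.7]
opening: 0.0575
grip_force: 40.0
time: 12.08
tool_pos: [0.5719, 0.1989, 0.2258]
tool_rot: [3.142, -0.0, -0.09]
contact_force: [0.2, -0.5, -1.5]
opening: 0.0575
grip_force: 40.0
time: 12.25
tool_pos: [0.5724, 0.1989, 0.2256]
tool_rot: [3.141, 0.002, -0.09]
contact_force: [-3.5, 0.7, -0.5]
opening: 0.0573
grip_force: 40.0
```

```bash
python3 -m crank '[[-1,1,0,0,0],[-1,1,0,0,0]]'; python3 -m crank '[[-1,1,0,0,0],[-1,1,0,0,0]]'
```

```text
time: 12.42
tool_pos: [0.5728, 0.1989, 0.2251]
tool_rot: [3.141, 0.004, -0.09]
contact_force: [-6.6, 0.9, -0.6]
opening: 0.0573
grip_force: 40.0
time: 12.58
tool_pos: [0.5732, 0.199, 0.2249]
tool_rot: [3.141, 0.006, -0.09]
contact_force: [-7.7, 1.7, 0.9]
opening: 0.0571
grip_force: 40.0
```

```bash
python3 -m crank '[[-1,0,0,1,0],[-1,0,0,2,0],[-1,0,0,2,0]]'; python3 -m crank '[[-0.2,0,0,0,0],[0.5,0,0,0,0],[0.5,0,0,0,0],[0.7,0,0,0,0],[0.7,0,0,0,0],[0.7,0,0,0,0],[0.7,0,0,0,0]]'
```

```text
time: 12.83
tool_pos: [0.5731, 0.199, 0.224]
tool_rot: [3.141, 0.006, -0.09]
contact_force: [-11.4, 0.2, 7.9]
opening: 0.0578
grip_force: 40.0
time: 13.42
tool_pos: [0.5751, 0.1985, 0.2237]
tool_rot: [3.142, -0.0, -0.09]
contact_force: [-1.2, 0.2, -0.0]
opening: 0.0781
grip_force: 0.0
```

Released. Now back off, up and away, then look.

```bash
python3 -m crank '[[1,0,0,-10,0],[1,0,0,-35,0],[1,-20,0,-70,0],[1,-50,0,-105,0],[1,-80,0,-120,0],[1,-100,0,-120,0],[1,-100,0,-120,0],[1,-100,0,-120,0]]'
python3 - <<'E'
from h import *
from cell import vision
a=-.0915;ex=np.array([np.cos(a),np.sin(a)]);ey=np.array([-ex[1],ex[0]]);M=np.array([.6039,.1959])
c=vision.get_calibration("wrist");im,d=vision.read_camera("wrist");W=cloud(d,c)
L=np.dstack([(W[...,:2]-M)@ex*1000,(W[...,:2]-M)@ey*1000,W[...,2]*1000])
m=(L[...,2]>50)&(L[...,2]<75)&(np.abs(L[...,1])<40)&(L[...,0]>-80)&(L[...,0]<-13)
p=L[m];print(len(p),np.percentile(p,[1,50,99],axis=0).round(1),rect(p[:,:2]/1000))
b,_=vision.read_camera("side");b=cv2.resize(b[130:215,190:310,::-1],(512,363))
cv2.imwrite("pics/w8.png",cv2.resize(np.vstack([im[...,::-1],b]),None,fx=.8,fy=.8))
E
```

```text
time: 14.08
tool_pos: [0.4747, 0.2078, 0.3451]
tool_rot: [-3.141, -0.002, -0.089]
contact_force: [-0.3, 0.9, 1.0]
opening: 0.0916
grip_force: 0.0
3691 [[-44.9 -28.4  66.8]
 [-28.8  -0.3  68.6]
 [-13.5  28.   70.3]] (array([-29. ,  -0.2]), array([32. , 57.7]), 0.03)
```

View pics/w8.png

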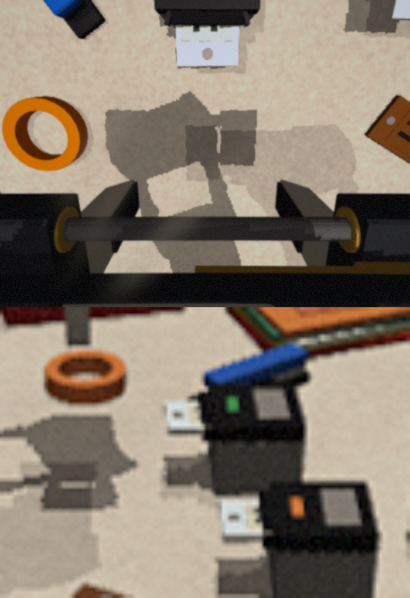

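The near end stands out 45 mm from the mouth and the display sits level and straight (stub at (208,48) in the wrist view), so it is fully home. The robot is clear.

```bash
python3 -c "
from cell import ticket
print(ticket.hand_in())"
```

```text
the job is handed in; nothing more can be done
None
```

The display is face up in the empty charging dock, home against its stop with 45 mm standing out, and I let go of it and handed the job in after about 14 s of robot time; I haven't seen the verdict.

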